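# Sweep the light-sensitive tubes into the dark trough

### The job

The three small amber tubes lying on the white counting tray must be put out of the light: with your fingertips sweep all three off the tray's deck into the trough along its side, without picking them up, then push the trough's cover fully shut over them. Leave the tweezers on the deck, the small bottle and the marker pen where they are.

Things in the scene. Friction and masses are not known exactly. Their poses are not given: they have to be found in the camera images.
- tray: white counting tray, fixed, 188 (its x) x 216 mm (its y), walls 42 mm high; origin: centre of its underside, on the bench. In its frame: flat deck at z = 34 mm, x -90 to 90, y -46 to 104, with an 8 to 11 mm rim on its x sides and +y side, open to the trough; trough: sunk channel at the -y side, x -90 to 90, y -100 to -46, its deck side and ends sloping steeply down to a floor at z = 7 mm; outer wall 34 mm high
- cover (a joint): grey hinged cover of the trough, 174 x 62 x 3 mm, with a 6 mm thumb tab at its free edge. Value (rad): 0 = shut flat over the trough, its edge on the deck; 1.57 = upright; 2.2 = leaning outwards at its stop. Hinge along the tray's x axis on the outer trough wall, at y = -104, z = 36.5 mm in the tray's frame. Slightly stiff: it stays where it is left; less than 1 N at its free edge moves it
- cover_edge (a point): middle of the free edge of the cover (moves with it)
- cover_hinge (a point): middle of the cover's hinge line
- tube_a_mid (a point): one of three equal amber snap-cap sample tubes (41 mm long, 12 mm across at the cap, tapering to a rounded tip), lying on the tray's deck, rolls easily; this point is its middle. Its own y axis runs along the tube towards the cap, which is the heavier end
- tube_b_mid (a point): one of three equal amber snap-cap sample tubes (41 mm long, 12 mm across at the cap, tapering to a rounded tip), lying on the tray's deck, rolls easily; this point is its middle. Its own y axis runs along the tube towards the cap, which is the heavier end
- tube_c_mid (a point): one of three equal amber snap-cap sample tubes (41 mm long, 12 mm across at the cap, tapering to a rounded tip), lying on the tray's deck, rolls easily; this point is its middle. Its own y axis runs along the tube towards the cap, which is the heavier end
- tweezers: steel tweezers, 115 x 14 x 8 mm, lying on the deck along its +y rim, to be left there; origin at the middle of the underside, own y axis along them
- bottle_small: small screw-cap glass bottle, 43 mm across, 86 mm high, standing on the bench beside the tray's +y side; origin at the centre of its underside
- marker: marker pen, 129 x 15 x 15 mm, lying on the bench beside the tray's -x side (between tray and robot); origin at the middle of its underside, own y axis along it

How it is judged:
By the outcome, as a careful person would: the job done as asked, in the order asked, and still so for the second after the job is handed in, with the robot touching nothing.
It also fails if it takes over 67 s, if anything falls off the work surface, if the arm or the gripper's body presses on something with over 40 N, if the wrist force passes 120 N, or if a joint passes its speed limit or range.

### The arm

A 6-joint arm with a two-finger parallel gripper is mounted at the origin on a cart in front of the work surface, level with it; the furniture and walls round the work are solid. World frame = base frame: x ahead of the robot, y to its left, z up, the work surface at z = 0. Lengths are in m, angles in rad, forces in N, time in s.
With the tool pointing down it reaches from about 0.375 to 0.9 m from the base axis. Payload 3.1 kg.
Tool frame: the origin (TCP) lies midway between the tips of the shut fingers; the grasp point (between the pads) lies 19 mm behind it; x points along the fingers, z is the direction in which the jaws open and shut, and the axes are right-handed (so a half turn about x gives the same grasp; the last joint's range is limited). The gripper opens to 85 mm and grips with 20 to 120 N. Pads are 22 mm wide; open, the fingers measure 114 mm over their backs; the gripper's body (76 mm by 85 mm) begins 54 mm behind the grasp point. The pads swing forward as they close: fully open they stand 13 mm farther back than shut.
Start: joints at [-1.306, 0.527, 1.433, -0, 1.181, -0.178], TCP at [0.268, -0.564, 0.231] pointing down, gripper open.
Joint ranges: [-3.08, 3.08], [-0.75, 2.2], [0.22, 2.44], [-1.43, 4.57], [0, 2.65], [-2.85, 2.85]. Speed limits (rad/s): [2.79, 2.79, 3.14, 3.14, 3.14, 3.14].

### API

Orientations are given as a unit quaternion [x, y, z, w].
In Python, from station import telemetry, optics, manip gives the robot as it stands.
- The arm moves only by the tool step_arm, never from a script. Its argument "commands" is a list of rows, each a list of 4 numbers: the shift along the tool's x, y, z in m, then the turn about the tool's x in rad. A call has 1 to 8 rows; each row is the pose to reach, as a shift and turn from the pose measured when the call began, along the tool's axes at that moment; what a row does not reach only later rows make up. A row lasts 1/12 s, in which the tool goes at most 41.7 mm and 7.16 degrees, less where a joint would pass 70% of its speed; a pose out of reach is approached as far as the arm can. A call with a gripper value outside its range is refused whole. "jaw" is the finger opening in m, from 0 to 0.0854, set as the call begins (left out, the last holds). The fingers move at their own pace and stop on an object; "grip_force" is the grip in N (left out, the last holds). Time passes only in rows, so rows that repeat a pose let the fingers close. It gives the time, the measured TCP pose, the force and the opening at its end, in the units of the state.
- telemetry.sense(): the state, without advancing time (a new reading comes with each control period).
- optics.snapshot(name): name is "scene" or "top" or "wrist"; returns the picture (480x640x3 uint8, red, green, blue); there is no depth.
- optics.camera_params(name): a dict with "mtx" (3x3 intrinsics, pixels), "origin" and "attitude" of the camera in the world. Camera axes: x right, y down, z forward; pixel columns grow to the right and rows downward; lengths in m; the calibration is good to about 2 mm. The wrist camera is an equidistant fisheye: a pixel r from the principal point sees the ray r / f radians off the axis. A picture is of the moment at which its call begins: read the wrist's pose just before it. camera_params takes no time and is no camera call; for the wrist camera it gives the pose at the moment of the call.
- manip.sign_off(): hands the job in, once; it reports no verdict.
The state is a dict: "t": time; "q": joint angles; "qd": joint speeds; "tau": joint torques, N m; "tcp_pos": TCP position; "tool_rot": TCP orientation; "force": force on the tool from outside, world axes, zero at the start; "ft_torque": the same for the moment, N m; "finger_gap": opening from 0.0 (shut) to 1.0 (fully open).
Only numpy, scipy, OpenCV 4.12 (cv2) and the standard library are available. Lean on these libraries where they do the work, as an engineer would, in place of code of your own. Each camera call takes 0.05 s, during which the arm holds its last target.

## Working session

There is one attempt and no reset: what is moved stays moved. The work goes in short steps, Python scripts to look and compute and a tool call to move; the robot and the scene stay as the last step left them, time stands still between calls to the robot, and variables do not carry over. Pictures are saved under pics/ and viewed, and the job is handed in when it is done.

Besides the shell and the picture viewer there is one more tool, called by a JSON object that holds its "method" and its "body". step_arm: Moves the arm, as the interface text tells. Its arguments: {"type":"object","properties":{"commands":{"type":"array","items":{"type":"array","items":{"type":"number"}}},"jaw":{"type":"number"},"grip_force":{"type":"number"}},"required":["commands"]}

```bash
mkdir -p pics; ls
python3 - <<'E'
from station import telemetry, optics
import cv2
s=telemetry.sense();print(s)
for n in ["scene","top"]:
    print(n,optics.camera_params(n))
    cv2.imwrite(f"pics/{n}0.png",optics.snapshot(n)[:,:,::-1])
E
```

```text
pics
{'t': 0.0, 'q': array([-1.30550997e+00,  5.28463274e-01,  1.43391702e+00, -3.01812338e-06,
        1.18137338e+00, -1.78532272e-01]), 'qd': array([ 9.43950358e-04, -8.83039710e-05,  2.14083461e-04, -7.56491977e-04,
       -2.09920686e-03, -1.45962297e-03]), 'tau': array([ 2.25715144e-05, -4.42342114e+01, -1.78027511e+01, -6.97764449e-05,
        8.43621878e-03,  6.55455466e-06]), 'tcp_pos': array([ 0.26818631, -0.56374296,  0.2303307 ]), 'tool_rot': array([ 0.37820827,  0.59834947, -0.37717708,  0.59722179]), 'force': array([ 0.43667937,  0.07083838, -0.93579486]), 'ft_torque': array([-0.06535822,  0.00906087,  0.00077491]), 'finger_gap': 0.9982937159973818}
scene {'mtx': array([[544.77626732,   0.        , 313.02535326],
       [  0.        , 544.77626732, 228.43733002],
       [  0.        ,   0.        ,   1.        ]]), 'origin': array([-0.15041259,  0.44829187,  0.54544344]), 'attitude': array([-0.44465121,  0.75812251, -0.41152755,  0.24120664])}
top {'mtx': array([[584.80306751,   0.        , 323.96007158],
       [  0.        , 584.80306751, 231.55759718],
       [  0.        ,   0.        ,   1.        ]]), 'origin': array([0.3388008 , 0.07584322, 0.91664021]), 'attitude': array([ 0.70380798, -0.70368683,  0.06006819, -0.07662233])}
```

View pics/scene0.png

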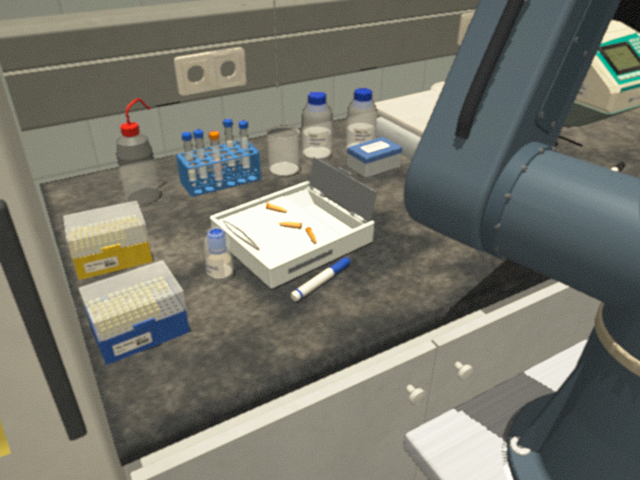

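View pics/top0.png

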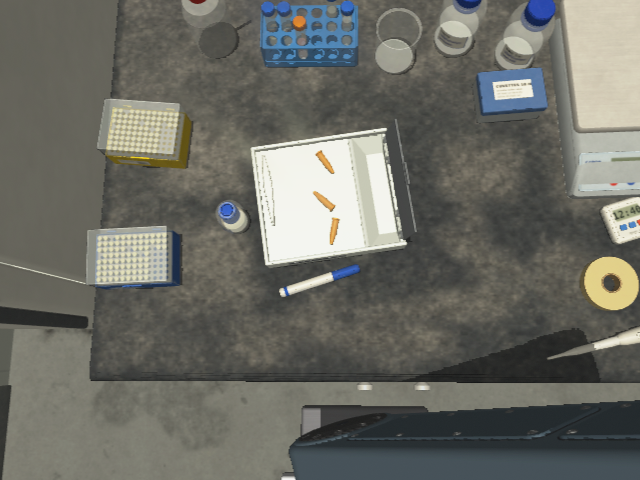

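Run:
```python
import cv2
i=cv2.imread("pics/top0.png")[105:285,235:425]
cv2.imwrite("pics/c.png",cv2.resize(i,None,fx=3.3,fy=3.3,interpolation=cv2.INTER_CUBIC)) 
i=cv2.imread("pics/scene0.png")[145:305,195:395]
cv2.imwrite("pics/d.png",cv2.resize(i,None,fx=3.5,fy=3.5,interpolation=cv2.INTER_CUBIC))
```

```text
(no output)
```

View pics/c.png

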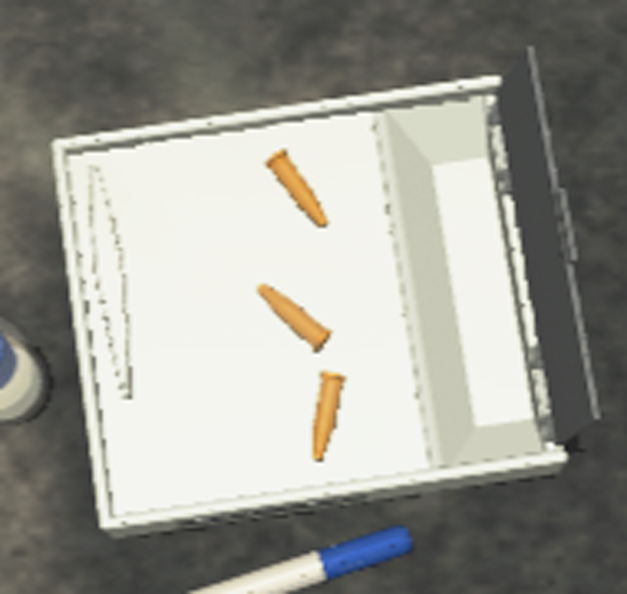

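View pics/d.png

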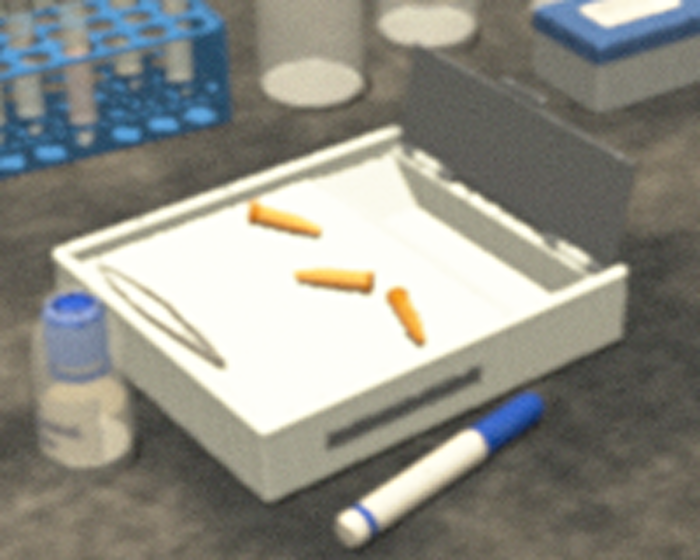

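```bash
cat > h.py <<'E'
import numpy as np
from scipy.spatial.transform import Rotation as R
from scipy.optimize import least_squares
from station import telemetry, optics
def proj(n,P,c={}):
    if n not in c: c[n]=optics.camera_params(n)
    p=c[n]; Q=R.from_quat(p['attitude']).inv().apply(np.atleast_2d(P)-p['origin'])
    u=Q@p['mtx'].T; return u[:,:2]/u[:,2:]
def ray(n,px,z):
    p=optics.camera_params(n); px=np.atleast_2d(px)
    d=R.from_quat(p['attitude']).apply(np.c_[px,np.ones(len(px))]@np.linalg.inv(p['mtx']).T)
    return p['origin']+d*((z-p['origin'][2])/d[:,2])[:,None]
def T(px,v): # tray->world
    return np.r_[v[0],v[1],0]+R.from_euler('z',v[2]).apply(px)
def Ti(P,v): return R.from_euler('z',-v[2]).apply(P-np.r_[v[0],v[1],0])
E
python3 - <<'E'
from h import *
tc=lambda a:np.array(a)/3.3+[235,105]
sc=lambda a:np.array(a)/3.5+[195,145]
C=np.array([[94,108,42],[-94,108,42],[94,-108,42],[-94,-108,42]])/1e3
t=tc([[53,143],[102,525],[500,78],[566,455]]); s=sc([[58,252],[268,437],[398,130],[625,268]])
te=tc([[532,47],[598,418]]); se=sc([[415,45],[633,160]])
def E(v):
    a=v[3]; return np.array([[.087,-.104+.062*np.cos(a),.0365+.062*np.sin(a)],[-.087,-.104+.062*np.cos(a),.0365+.062*np.sin(a)]])
def f(v,o=0):
    return np.r_[proj('top',T(C,v))-t,proj('scene',T(C,v))-s,proj('top',T(E(v),v))-te,proj('scene',T(E(v),v))-se].ravel()
r=least_squares(f,[.45,.05,0,1.6],x_scale=[.1,.1,.1,.1]); print(r.x); print(r.fun.reshape(-1,2).round(1))
v=r.x; np.save('v.npy',v)
pts=tc([[277,158],[323,224],[263,289],[320,346],[332,376],[319,457]])
W=ray('top',pts,.040); print(W.round(3)); print((Ti(W,v)*1e3).round())
W2=ray('scene',sc([[253,212],[319,233],[297,275],[370,281],[396,293],[421,341]]),.040);print((Ti(W2,v)*1e3).round())
tw=ray('top',tc([[95,165],[128,395]]),.038);print((Ti(tw,v)*1e3).round())
E
```

```text
[0.56731818 0.09009908 0.14824758 1.74953501]
[[ 0.6 -0.2]
 [ 0.8  1.3]
 [ 0.8 -0.6]
 [ 1.5  1.5]
 [-1.9  0.5]
 [-1.8 -0.6]
 [-0.8 -0.3]
 [ 0.4  1.1]
 [-0.3 -1.2]
 [ 0.4  0.5]
 [-0.6 -1.6]
 [ 0.3  1. ]]
[[0.637 0.105 0.04 ]
 [0.604 0.083 0.04 ]
 [0.572 0.111 0.04 ]
 [0.545 0.084 0.04 ]
 [0.53  0.079 0.04 ]
 [0.492 0.085 0.04 ]]
[[ 71.   4.  40.]
 [ 35. -12.  40.]
 [  8.  20.  40.]
 [-23.  -2.  40.]
 [-38.  -6.  40.]
 [-75.   6.  40.]]
[[ 70.   4.  40.]
 [ 31. -11.  40.]
 [  5.  20.  40.]
 [-21.  -5.  40.]
 [-37.  -9.  40.]
 [-77.   7.  40.]]
[[ 81.  91.  38.]
 [-32.  90.  38.]]
```

```bash
cat >> h.py <<'E'
def plan(wps, yaw=None):
    """tray-frame mm waypoints -> tool shifts; yaw: make tool z align to tray x (mod pi)"""
    v=np.load('v.npy'); s=telemetry.sense(); r=R.from_quat(s['tool_rot'])
    print('t',round(s['t'],2),'tray mm',(Ti(s['tcp_pos'],v)*1e3).round(1),'F',s['force'].round(1),'gap',round(s['finger_gap'],2))
    M=r.as_matrix(); z=M[:,2]; want=np.r_[np.cos(v[2]),np.sin(v[2]),0]
    print(' toolx',M[:,0].round(3),'tooly',M[:,1].round(3),'toolz',z.round(3))
    ang=np.arctan2(np.cross(z,want)@M[:,0], z@want)
    ang=(ang+np.pi/2)%np.pi-np.pi/2
    print(' turn to align',round(ang,3))
    for w in wps: 
        print(w, r.inv().apply(T(np.array(w)/1e3,v)-s['tcp_pos']).round(4))
E
python3 - <<'E'
from h import *
print(optics.camera_params('wrist'))
plan([(52,35,231),(52,35,100),(52,35,45)])
E
```

```text
{'mtx': array([[371.64829954,   0.        , 318.75119565],
       [  0.        , 371.64829954, 244.21507786],
       [  0.        ,   0.        ,   1.        ]]), 'origin': array([ 0.32690401, -0.53650285,  0.3729582 ]), 'attitude': array([ 0.838327  , -0.52946807, -0.0700896 ,  0.10935652])}
t 0.1 tray mm [-392.4 -602.6  230.4] F [-0.7 -0.5 -0.5] gap 1.0
 toolx [-0.     0.002 -1.   ] tooly [0.903 0.429 0.   ] toolz [ 0.429 -0.903 -0.002]
 turn to align -1.275
(52, 35, 231) [ 6.000e-04  6.109e-01 -4.805e-01]
(52, 35, 100) [ 0.1316  0.6108 -0.4802]
(52, 35, 45) [ 0.1866  0.6108 -0.4801]
```

{"method": "step_arm", "body": {"commands": [[0,0.032,-0.025,-0.12],[0,0.064,-0.05,-0.24],[0,0.096,-0.075,-0.36],[0,0.128,-0.1,-0.48],[0,0.16,-0.126,-0.6],[0,0.192,-0.151,-0.72],[0,0.225,-0.177,-0.84],[0,0.257,-0.202,-0.96]], "jaw": 0.016}}

```text
t: 0.77
tcp_pos: [0.4138, -0.2689, 0.2307]
tool_rot: [0.058, 0.705, -0.056, 0.704]
force: [1.0, 0.1, 0.2]
finger_gap: 0.186
```

Run:
```python
from h import *
plan([(52,38,200),(52,38,90),(52,38,45)])
```

```text
t 0.77 tray mm [-204.8 -332.4  230.7] F [1.  0.1 0.2] gap 0.19
 toolx [-0.001  0.002 -1.   ] tooly [0.161 0.987 0.002] toolz [ 0.987 -0.161 -0.001]
 turn to align -0.31
(52, 38, 200) [0.0315 0.431  0.1317]
(52, 38, 90) [0.1415 0.4307 0.1319]
(52, 38, 45) [0.1865 0.4306 0.1319]
```

{"method": "step_arm", "body": {"commands": [[0,0.039,0.012,-0.1],[0,0.078,0.024,-0.2],[0,0.117,0.036,-0.31],[0,0.156,0.048,-0.31],[0,0.195,0.06,-0.31],[0,0.234,0.072,-0.31],[0,0.273,0.084,-0.31],[0,0.312,0.096,-0.31]]}}

```text
t: 1.43
tcp_pos: [0.559, 0.0257, 0.231]
tool_rot: [-0.052, 0.706, 0.053, 0.705]
force: [0.7, -1.1, 0.5]
finger_gap: 0.186
```

Run:
```python
from h import *
plan([(52,38,200),(52,38,90),(52,38,45)])
```

```text
t 1.43 tray mm [-17.7 -62.5 231. ] F [ 0.7 -1.1  0.5] gap 0.19
 toolx [-0.002  0.003 -1.   ] tooly [-0.148  0.989  0.003] toolz [ 0.989  0.148 -0.001]
 turn to align 0.0
(52, 38, 200) [0.0312 0.1004 0.0698]
(52, 38, 90) [0.1412 0.1001 0.07  ]
(52, 38, 45) [0.1862 0.0999 0.07  ]
```

{"method": "step_arm", "body": {"commands": [[0,0.034,0.024,0],[0.01,0.067,0.047,0],[0.03,0.1,0.07,0],[0.07,0.1,0.07,0],[0.11,0.1,0.07,0],[0.145,0.1,0.07,0],[0.145,0.1,0.07,0],[0.145,0.1,0.07,0]]}}

```text
t: 2.1
tcp_pos: [0.6112, 0.1353, 0.084]
tool_rot: [-0.052, 0.708, 0.054, 0.702]
force: [1.0, -0.4, 0.3]
finger_gap: 0.186
```

Run:
```python
from h import *
import cv2
plan([(52,38,36)])
cv2.imwrite("pics/w1.png",optics.snapshot('wrist')[:,:,::-1])
cv2.imwrite("pics/s1.png",optics.snapshot('scene')[:,:,::-1])
```

```text
t 2.1 tray mm [50.1 38.2 84. ] F [ 1.  -0.4  0.3] gap 0.19
 toolx [-0.008  0.002 -1.   ] tooly [-0.148  0.989  0.003] toolz [ 0.989  0.148 -0.007]
 turn to align 0.001
(52, 38, 36) [ 0.0479 -0.0004  0.0022]
```

View pics/w1.png

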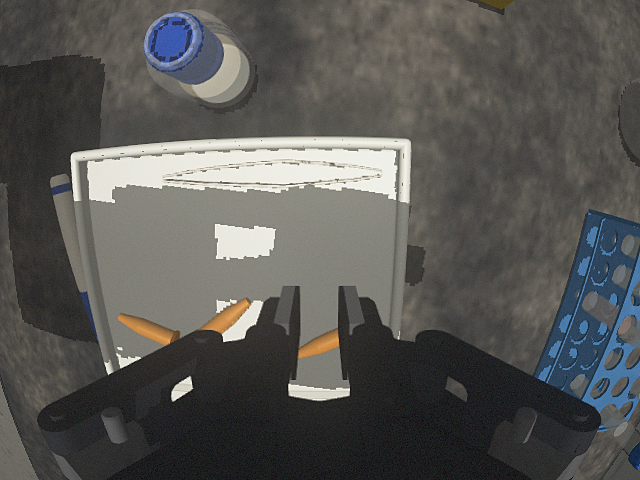

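View pics/s1.png

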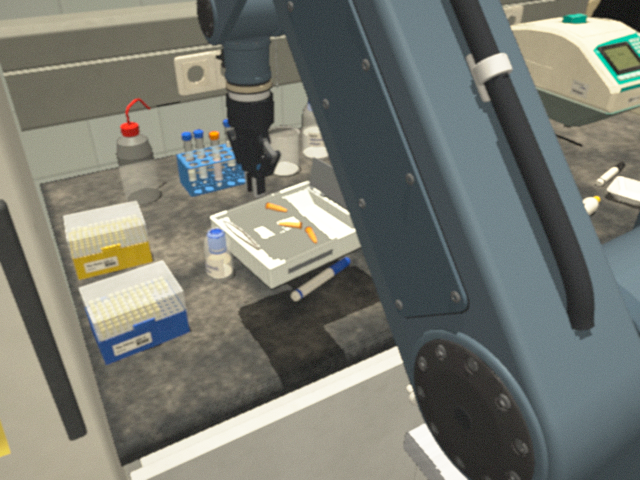

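{"method": "step_arm", "body": {"commands": [[0.025,0,0.002,0],[0.04,0,0.002,0],[0.045,0,0.002,0],[0.048,0,0.002,0],[0.048,0,0.002,0]]}}

```text
t: 2.62
tcp_pos: [0.618, 0.1355, 0.0418]
tool_rot: [-0.051, 0.704, 0.053, 0.707]
force: [-0.1, -0.3, 0.2]
finger_gap: 0.186
```

Run:
```python
from h import *
plan([(52,10,36),(52,-54,36)])
```

```text
t 2.62 tray mm [56.8 37.4 41.8] F [-0.1 -0.3  0.2] gap 0.19
 toolx [ 0.005  0.003 -1.   ] tooly [-0.147  0.989  0.002] toolz [0.989 0.147 0.005]
 turn to align -0.0
(52, 10, 36) [ 0.0057 -0.0274 -0.0048]
(52, -54, 36) [ 0.0055 -0.0914 -0.0048]
```

{"method": "step_arm", "body": {"commands": [[0.004,0,-0.005,0],[0.005,0,-0.005,0],[0.005,0,-0.005,0],[0.005,0,-0.005,0],[0.005,0,-0.005,0]]}}

```text
t: 3.03
tcp_pos: [0.6133, 0.1348, 0.0371]
tool_rot: [-0.051, 0.703, 0.053, 0.707]
force: [0.6, -0.3, -0.2]
finger_gap: 0.19
```

Run:
```python
from h import *
plan([(52,10,36),(52,-54,36)])
```

```text
t 3.03 tray mm [52.1 37.4 37.1] F [ 0.6 -0.3 -0.2] gap 0.19
 toolx [ 0.005  0.003 -1.   ] tooly [-0.148  0.989  0.002] toolz [0.989 0.148 0.006]
 turn to align -0.0
(52, 10, 36) [ 0.001  -0.0274 -0.0001]
(52, -54, 36) [ 0.0009 -0.0914 -0.0001]
```

{"method": "step_arm", "body": {"commands": [[0.0015,0,0,0],[0.003,0,0,0],[0.004,0,0,0],[0.004,0,0,0]]}}

```text
t: 3.37
tcp_pos: [0.6137, 0.1348, 0.0343]
tool_rot: [-0.052, 0.703, 0.053, 0.707]
force: [-1.1, -0.1, 8.7]
finger_gap: 0.189
```

Run:
```python
from h import *
plan([(52,10,36),(52,-54,36)])
```

```text
t 3.37 tray mm [52.4 37.4 34.3] F [-1.1 -0.1  8.7] gap 0.19
 toolx [ 0.006  0.003 -1.   ] tooly [-0.148  0.989  0.002] toolz [0.989 0.148 0.006]
 turn to align -0.0
(52, 10, 36) [-0.0017 -0.0274 -0.0004]
(52, -54, 36) [-0.0018 -0.0914 -0.0004]
```

{"method": "step_arm", "body": {"commands": [[-0.0012,0,0,0],[-0.0012,-0.008,0,0],[-0.0012,-0.016,0,0],[-0.0012,-0.023,0,0],[-0.0012,-0.03,0,0],[-0.0012,-0.037,0,0],[-0.0012,-0.044,0,0],[-0.0012,-0.05,0,0]]}}

```text
t: 4.03
tcp_pos: [0.6211, 0.0842, 0.0353]
tool_rot: [-0.051, 0.703, 0.053, 0.707]
force: [-0.2, -0.6, 0.4]
finger_gap: 0.191
```

Run:
```python
from h import *
import cv2
plan([(52,10,36),(52,-54,36)])
for n in ['top','scene','wrist']:
    cv2.imwrite(f"pics/{n}2.png",optics.snapshot(n)[:,:,::-1])
i=cv2.imread("pics/top2.png")[105:285,235:425]
a=cv2.resize(i,(400,400))
i=cv2.imread("pics/scene2.png")[145:305,195:395]
cv2.imwrite("pics/m2.png",cv2.hconcat([a,cv2.resize(i,(400,400))]))
```

```text
t 4.03 tray mm [ 52.4 -13.7  35.3] F [-0.2 -0.6  0.4] gap 0.19
 toolx [ 0.006  0.003 -1.   ] tooly [-0.147  0.989  0.002] toolz [0.989 0.147 0.006]
 turn to align -0.001
(52, 10, 36) [-0.0007  0.0237 -0.0004]
(52, -54, 36) [-0.0008 -0.0403 -0.0003]
```

View pics/m2.png

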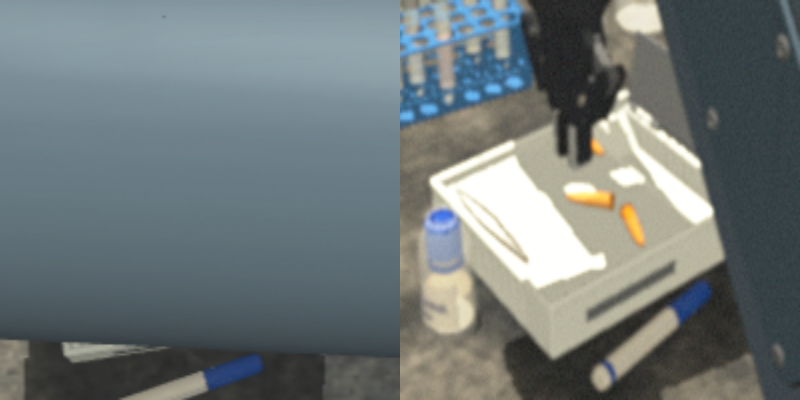

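View pics/wrist2.png

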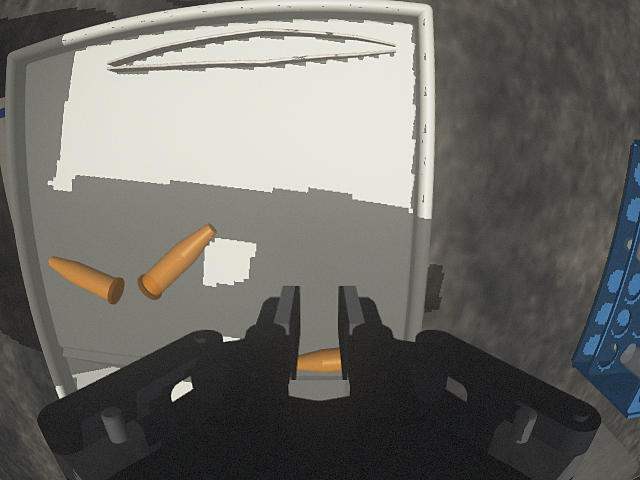

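{"method": "step_arm", "body": {"commands": [[-0.0005,-0.006,0,0],[-0.0005,-0.013,0,0],[-0.0005,-0.02,0,0],[-0.0005,-0.027,0,0],[-0.0005,-0.034,0,0],[-0.0005,-0.04,0,0],[-0.0005,-0.04,0,0],[-0.0005,-0.04,0,0]]}}

```text
t: 4.85
tcp_pos: [0.6271, 0.0446, 0.0358]
tool_rot: [-0.051, 0.703, 0.052, 0.707]
force: [-1.4, -0.6, -0.6]
finger_gap: 0.187
```

Run:
```python
from h import *
import cv2
plan([(52,-54,70),(-8,44,70),(-8,44,37)])
for n in ['scene','wrist']:
    cv2.imwrite(f"pics/{n}3.png",optics.snapshot(n)[:,:,::-1])
i=cv2.imread("pics/scene3.png")[145:305,195:395]
cv2.imwrite("pics/m3.png",cv2.resize(i,(600,480)))
```

```text
t 4.85 tray mm [ 52.4 -53.9  35.8] F [-1.4 -0.6 -0.6] gap 0.19
 toolx [ 0.006  0.003 -1.   ] tooly [-0.145  0.989  0.002] toolz [0.989 0.145 0.006]
 turn to align -0.002
(52, -54, 70) [-0.0342 -0.0001 -0.0002]
(-8, 44, 70) [-0.0343  0.0978 -0.0604]
(-8, 44, 37) [-0.0013  0.0977 -0.0606]
```

View pics/m3.png

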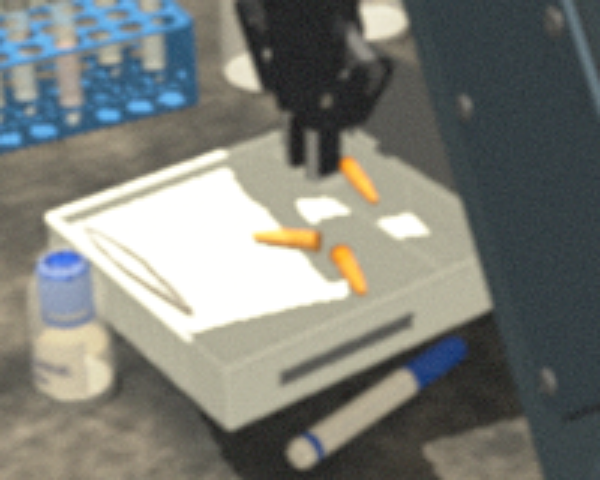

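View pics/wrist3.png

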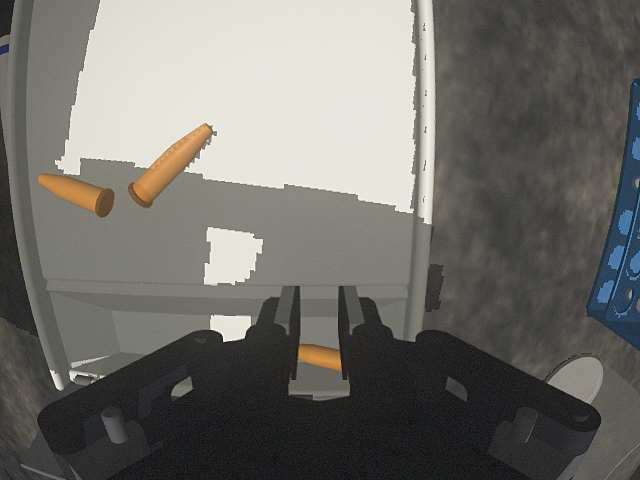

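Run:
```python
from h import *
v=np.load('v.npy')
p=np.array([[344,163],[375,200]])/3+[195,145]
for z in (.04,.013): print(z,(Ti(ray('scene',p,z),v)*1e3).round())
print(proj('scene',T(np.array([[52,-46,34],[-80,-46,34],[30,-80,7]])/1e3,v))*3-np.array([195,145])*3)
```

```text
0.04 [[ 40. -71.  40.]
 [ -6. -59.  40.]]
0.013 [[  78. -100.   13.]
 [  29.  -87.   13.]]
[[300.04207442 176.50776734]
 [438.19063408 270.4841857 ]
 [365.2255386  210.89167132]]
```

{"method": "step_arm", "body": {"commands": [[-0.01,0.01,0,0],[-0.035,0.025,-0.01,0],[-0.045,0.06,-0.035,0],[-0.045,0.1,-0.06,0],[-0.045,0.1,-0.06,0],[-0.045,0.1,-0.06,0]]}}

```text
t: 5.45
tcp_pos: [0.5494, 0.1384, 0.0815]
tool_rot: [-0.052, 0.704, 0.055, 0.706]
force: [0.0, -0.3, 0.2]
finger_gap: 0.187
```

Run:
```python
from h import *
import cv2
plan([(-8,45,70),(-8,45,37)])
for n in ['scene','wrist']:
    cv2.imwrite(f"pics/{n}4.png",optics.snapshot(n)[:,:,::-1])
i=cv2.imread("pics/scene4.png")[145:305,195:395]
cv2.imwrite("pics/m4.png",cv2.resize(i,(600,480)))
```

```text
t 5.45 tray mm [-10.6  50.4  81.5] F [ 0.  -0.3  0.2] gap 0.19
 toolx [ 0.003  0.003 -1.   ] tooly [-0.151  0.989  0.003] toolz [0.989 0.151 0.004]
 turn to align 0.003
(-8, 45, 70) [ 0.0115 -0.0055  0.0025]
(-8, 45, 37) [ 0.0445 -0.0056  0.0024]
```

View pics/m4.png

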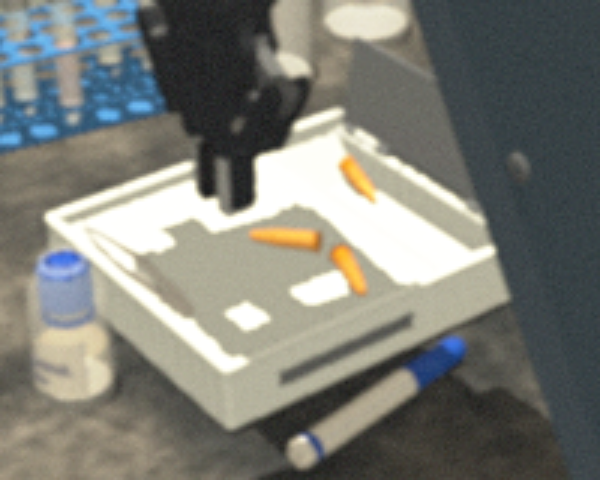

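View pics/wrist4.png

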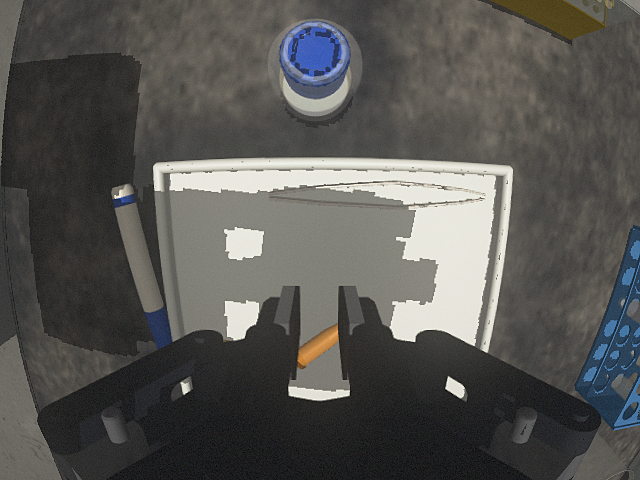

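{"method": "step_arm", "body": {"commands": [[0.02,-0.005,0.002,0],[0.036,-0.005,0.002,0],[0.042,-0.005,0.002,0],[0.044,-0.005,0.002,0],[0.044,-0.005,0.002,0],[0.044,-0.005,0.002,0]]}}

```text
t: 6.05
tcp_pos: [0.5574, 0.131, 0.0377]
tool_rot: [-0.052, 0.702, 0.053, 0.708]
force: [-0.3, -0.1, 0.4]
finger_gap: 0.188
```

Run:
```python
from h import *
plan([(-8,45,35.5)])
```

```text
t 6.05 tray mm [-3.8 41.9 37.7] F [-0.3 -0.1  0.4] gap 0.19
 toolx [ 0.009  0.003 -1.   ] tooly [-0.148  0.989  0.002] toolz [0.989 0.148 0.009]
 turn to align -0.0
(-8, 45, 35.5) [ 0.0021  0.0031 -0.0042]
```

{"method": "step_arm", "body": {"commands": [[0.0015,0,-0.003,0],[0.002,0,-0.004,0],[0.002,-0.008,-0.004,0],[0.002,-0.016,-0.004,0],[0.002,-0.024,-0.004,0],[0.002,-0.031,-0.004,0],[0.002,-0.038,-0.004,0],[0.002,-0.045,-0.004,0]]}}

```text
t: 6.72
tcp_pos: [0.5603, 0.0849, 0.0356]
tool_rot: [-0.051, 0.702, 0.053, 0.708]
force: [0.5, 0.3, -0.4]
finger_gap: 0.187
```

Run:
```python
from h import *
import cv2
plan([(-8,-54,35.5)])
for n in ['scene','wrist']:
    cv2.imwrite(f"pics/{n}5.png",optics.snapshot(n)[:,:,::-1])
i=cv2.imread("pics/scene5.png")[145:305,195:395]
j=cv2.imread("pics/wrist5.png")
cv2.imwrite("pics/m5.png",cv2.hconcat([cv2.resize(i,(400,320)),cv2.resize(j,(400,320))]))
```

```text
t 6.72 tray mm [-7.7 -4.1 35.6] F [ 0.5  0.3 -0.4] gap 0.19
 toolx [ 0.009  0.003 -1.   ] tooly [-0.147  0.989  0.002] toolz [0.989 0.147 0.009]
 turn to align -0.001
(-8, -54, 35.5) [ 0.     -0.0499 -0.0003]
```

View pics/m5.png

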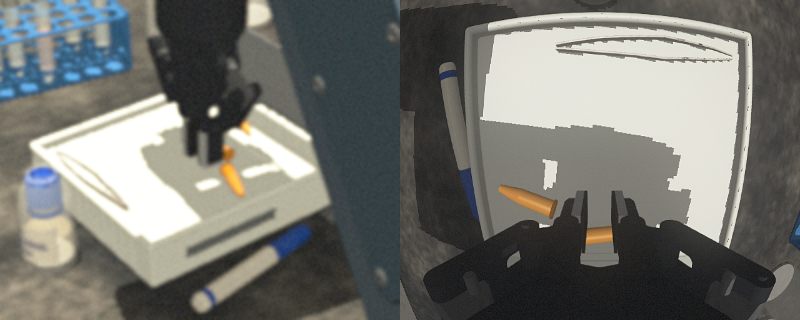

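{"method": "step_arm", "body": {"commands": [[0,-0.006,0,0],[0,-0.014,0,0],[0,-0.022,0,0],[0,-0.03,0,0],[0,-0.038,0,0],[0,-0.046,0,0],[0,-0.05,0,0],[0,-0.05,0,0]]}}

```text
t: 7.48
tcp_pos: [0.5683, 0.0338, 0.0355]
tool_rot: [-0.05, 0.702, 0.052, 0.709]
force: [-0.9, -0.5, 0.0]
finger_gap: 0.187
```

{"method": "step_arm", "body": {"commands": [[-0.01,0.01,0,0],[-0.035,0.025,-0.01,0],[-0.045,0.06,-0.025,0],[-0.045,0.1,-0.048,0],[-0.045,0.1,-0.048,0],[-0.045,0.1,-0.048,0]]}}

```text
t: 7.98
tcp_pos: [0.5029, 0.1286, 0.0809]
tool_rot: [-0.052, 0.702, 0.054, 0.708]
force: [0.7, -0.3, -0.1]
finger_gap: 0.188
```

Run:
```python
from h import *
import cv2
plan([(-57,40,35.5)])
for n in ['scene','wrist']:
    cv2.imwrite(f"pics/{n}6.png",optics.snapshot(n)[:,:,::-1])
i=cv2.imread("pics/scene6.png")[145:305,195:395]
j=cv2.imread("pics/wrist6.png")
cv2.imwrite("pics/m6.png",cv2.hconcat([cv2.resize(i,(400,320)),cv2.resize(j,(400,320))]))
```

```text
t 7.98 tray mm [-58.   47.5  80.9] F [ 0.7 -0.3 -0.1] gap 0.19
 toolx [ 0.008  0.003 -1.   ] tooly [-0.149  0.989  0.002] toolz [0.989 0.149 0.008]
 turn to align 0.001
(-57, 40, 35.5) [ 0.0454 -0.0076  0.0006]
```

View pics/m6.png

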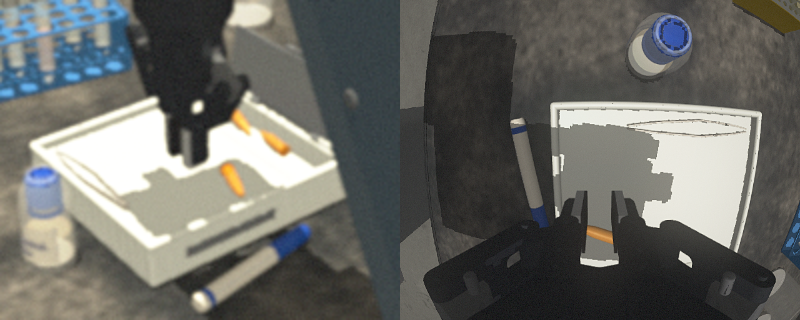

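Run:
```python
from h import *
v=np.load('v.npy')
p=np.array([[226,166],[240,195]])/2+[195,145]
print((Ti(ray('scene',p,.04),v)*1e3).round())
plan([(-58,40,35.5)])
```

```text
[[-35. -10.  40.]
 [-77.   8.  40.]]
t 8.08 tray mm [-54.8  45.   80.8] F [-0.5  1.  -0. ] gap 0.19
 toolx [ 0.011  0.002 -1.   ] tooly [-0.146  0.989  0.001] toolz [0.989 0.146 0.012]
 turn to align -0.002
(-58, 40, 35.5) [ 0.0452 -0.005  -0.0037]
```

{"method": "step_arm", "body": {"commands": [[0.02,-0.007,0,0],[0.036,-0.007,0,0],[0.042,-0.007,0,0],[0.044,-0.007,0,0],[0.044,-0.007,0,0],[0.044,-0.007,0,0]]}}

```text
t: 8.58
tcp_pos: [0.5086, 0.1194, 0.037]
tool_rot: [-0.051, 0.701, 0.052, 0.71]
force: [0.6, -0.3, 0.2]
finger_gap: 0.187
```

Run:
```python
from h import *
plan([(-58,40,35.5)])
```

```text
t 8.58 tray mm [-53.7  37.6  37. ] F [ 0.6 -0.3  0.2] gap 0.19
 toolx [ 0.012  0.003 -1.   ] tooly [-0.145  0.989  0.001] toolz [0.989 0.145 0.012]
 turn to align -0.002
(-58, 40, 35.5) [ 0.0015  0.0024 -0.0043]
```

{"method": "step_arm", "body": {"commands": [[0.001,0,-0.003,0],[0.0012,0,-0.004,0],[0.0012,-0.008,-0.004,0],[0.0012,-0.016,-0.004,0],[0.0012,-0.024,-0.004,0],[0.0012,-0.031,-0.004,0],[0.0012,-0.038,-0.004,0],[0.0012,-0.045,-0.004,0]]}}

```text
t: 9.25
tcp_pos: [0.5115, 0.0732, 0.0358]
tool_rot: [-0.051, 0.701, 0.052, 0.71]
force: [0.4, -0.5, 0.1]
finger_gap: 0.188
```

Run:
```python
from h import *
import cv2
plan([(-57,-54,35.5)])
for n in ['scene','wrist']:
    cv2.imwrite(f"pics/{n}7.png",optics.snapshot(n)[:,:,::-1])
i=cv2.imread("pics/scene7.png")[145:305,195:395]
j=cv2.imread("pics/wrist7.png")
cv2.imwrite("pics/m7.png",cv2.hconcat([cv2.resize(i,(400,320)),cv2.resize(j,(400,320))]))
```

```text
t 9.25 tray mm [-57.7  -8.5  35.8] F [ 0.4 -0.5  0.1] gap 0.19
 toolx [ 0.012  0.002 -1.   ] tooly [-0.145  0.989  0.001] toolz [0.989 0.145 0.013]
 turn to align -0.003
(-57, -54, 35.5) [ 0.0003 -0.0455  0.0008]
```

View pics/m7.png

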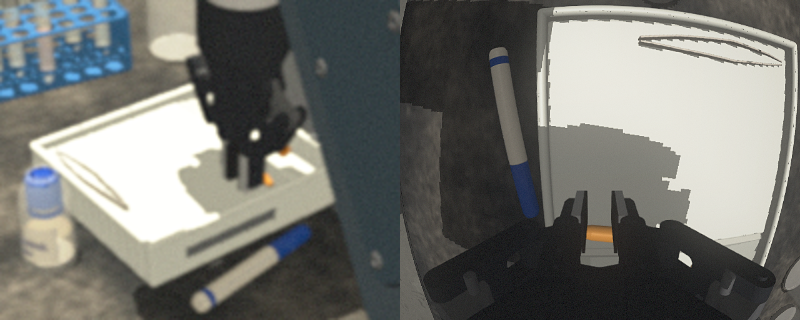

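{"method": "step_arm", "body": {"commands": [[0,-0.006,0,0],[0,-0.014,0,0],[0,-0.022,0,0],[0,-0.03,0,0],[0,-0.038,0,0],[0,-0.045,0,0],[0,-0.046,0,0],[0,-0.046,0,0]]}}

```text
t: 10.02
tcp_pos: [0.5185, 0.0267, 0.0357]
tool_rot: [-0.05, 0.701, 0.051, 0.71]
force: [-0.2, -0.1, 0.6]
finger_gap: 0.186
```

{"method": "step_arm", "body": {"commands": [[-0.01,0.01,0,0],[-0.035,0.03,0,0],[-0.07,0.05,0,0],[-0.1,0.08,0,0],[-0.12,0.1,0,0],[-0.12,0.1,0,0]]}}

```text
t: 10.52
tcp_pos: [0.5038, 0.1298, 0.1607]
tool_rot: [-0.051, 0.697, 0.053, 0.713]
force: [0.2, 0.2, 0.6]
finger_gap: 0.184
```

Run:
```python
from h import *
import cv2
plan([(0,-20,180),(0,-135,180),(0,-135,78)])
for n in ['scene','wrist','top']:
    cv2.imwrite(f"pics/{n}8.png",optics.snapshot(n)[:,:,::-1])
i=cv2.imread("pics/scene8.png")[145:305,195:395]
j=cv2.imread("pics/wrist8.png")
cv2.imwrite("pics/m8.png",cv2.hconcat([cv2.resize(i,(400,320)),cv2.resize(j,(400,320))]))
```

```text
t 10.52 tray mm [-56.9  48.6 160.7] F [0.2 0.2 0.6] gap 0.18
 toolx [ 0.021  0.004 -1.   ] tooly [-0.147  0.989  0.001] toolz [0.989 0.147 0.022]
 turn to align -0.001
(0, -20, 180) [-0.0181 -0.0686  0.0574]
(0, -135, 180) [-0.0182 -0.1836  0.0574]
(0, -135, 78) [ 0.0838 -0.1837  0.0552]
```

View pics/m8.png

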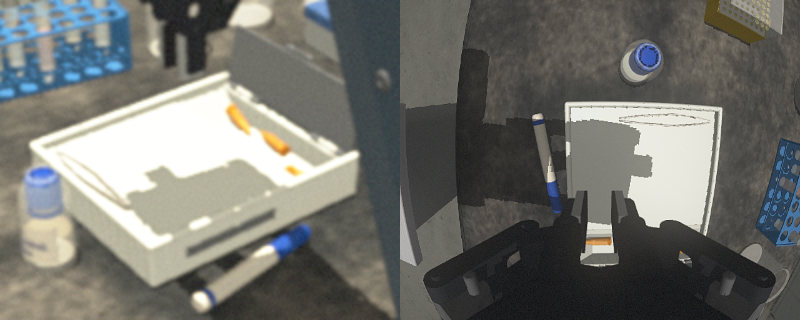

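{"method": "step_arm", "body": {"commands": [[-0.018,-0.034,0.01,0],[-0.018,-0.068,0.02,0],[-0.018,-0.1,0.03,0],[-0.018,-0.135,0.045,0],[-0.018,-0.165,0.055,0],[-0.018,-0.185,0.057,0],[-0.018,-0.187,0.057,0],[-0.018,-0.187,0.057,0]]}}

```text
t: 11.33
tcp_pos: [0.5842, -0.0528, 0.1727]
tool_rot: [-0.049, 0.702, 0.051, 0.709]
force: [-0.8, -0.0, -0.7]
finger_gap: 0.185
```

Run:
```python
from h import *
import cv2
plan([(0,-138,180),(0,-138,78)])
for n in ['scene','wrist']:
    cv2.imwrite(f"pics/{n}9.png",optics.snapshot(n)[:,:,::-1])
i=cv2.imread("pics/scene9.png")[115:305,195:395]
j=cv2.imread("pics/wrist9.png")
cv2.imwrite("pics/m9.png",cv2.hconcat([cv2.resize(i,(400,380)),cv2.resize(j,(400,380))]))
```

```text
t 11.33 tray mm [  -4.4 -143.8  172.7] F [-0.8 -0.  -0.7] gap 0.19
 toolx [ 0.009  0.003 -1.   ] tooly [-0.14   0.99   0.002] toolz [0.99  0.14  0.009]
 turn to align -0.008
(0, -138, 180) [-0.0072  0.0059  0.0045]
(0, -138, 78) [0.0948 0.0057 0.0035]
```

View pics/m9.png

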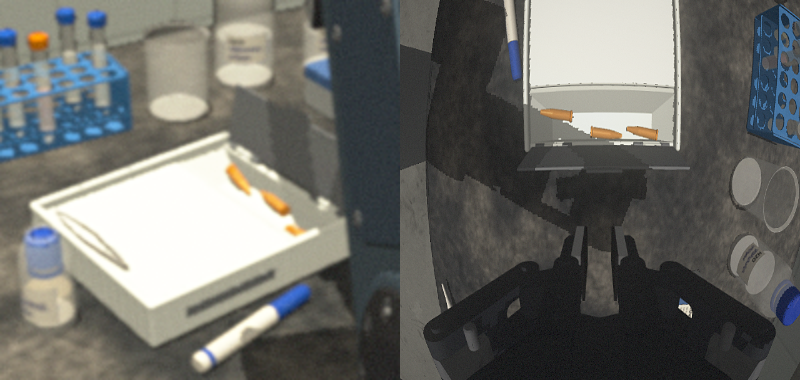

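View pics/wrist9.png

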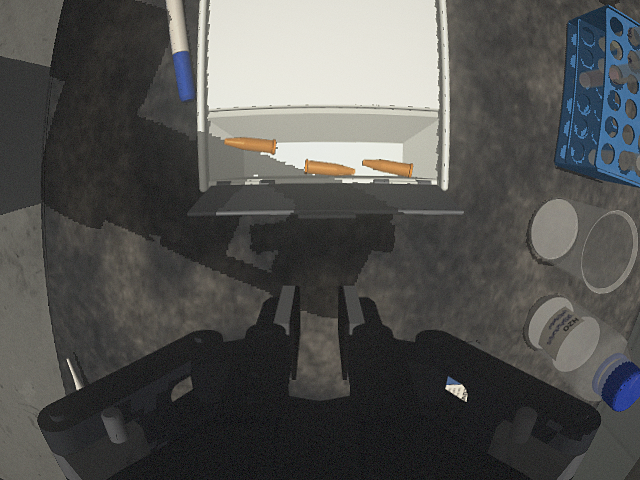

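{"method": "step_arm", "body": {"commands": [[0.03,0.001,0.004,0],[0.06,0.001,0.004,0],[0.085,0.001,0.004,0],[0.097,0.001,0.004,0],[0.097,0.001,0.004,0],[0.097,0.001,0.004,0]]}}

```text
t: 11.93
tcp_pos: [0.5878, -0.0476, 0.0761]
tool_rot: [-0.05, 0.702, 0.052, 0.708]
force: [1.0, 0.5, 0.1]
finger_gap: 0.184
```

Run:
```python
from h import *
plan([(0,-138,78),(0,-104,80),(0,-60,80),(0,-60,50)])
```

```text
t 11.93 tray mm [-1.000e-01 -1.392e+02  7.610e+01] F [1.  0.5 0.1] gap 0.18
 toolx [ 0.008  0.004 -1.   ] tooly [-0.144  0.99   0.003] toolz [0.99  0.144 0.008]
 turn to align -0.003
(0, -138, 78) [-0.0019  0.0012  0.0001]
(0, -104, 80) [-0.0038  0.0352  0.    ]
(0, -60, 80) [-0.0037  0.0792 -0.0001]
(0, -60, 50) [ 0.0263  0.0791 -0.0004]
```

{"method": "step_arm", "body": {"commands": [[-0.001,0.01,0,0],[-0.002,0.018,0,0],[-0.002,0.026,0,0],[-0.002,0.034,0,0],[-0.001,0.042,0,0],[0,0.049,0,0],[0.002,0.055,0,0],[0.006,0.06,0,0]]}}

```text
t: 12.6
tcp_pos: [0.5792, 0.0127, 0.0704]
tool_rot: [-0.05, 0.702, 0.053, 0.708]
force: [-0.2, -0.4, 0.4]
finger_gap: 0.184
```

Run:
```python
from h import *
import cv2
plan([(0,-71,42)])
for n in ['scene','wrist']:
    cv2.imwrite(f"pics/{n}10.png",optics.snapshot(n)[:,:,::-1])
i=cv2.imread("pics/scene10.png")[115:305,195:395]
j=cv2.imread("pics/wrist10.png")
cv2.imwrite("pics/m10.png",cv2.hconcat([cv2.resize(i,(400,380)),cv2.resize(j,(400,380))]))
```

```text
t 12.6 tray mm [  0.3 -78.3  70.4] F [-0.2 -0.4  0.4] gap 0.18
 toolx [ 0.008  0.004 -1.   ] tooly [-0.145  0.989  0.003] toolz [0.989 0.145 0.009]
 turn to align -0.003
(0, -71, 42) [ 0.0284  0.0072 -0.0006]
```

View pics/m10.png

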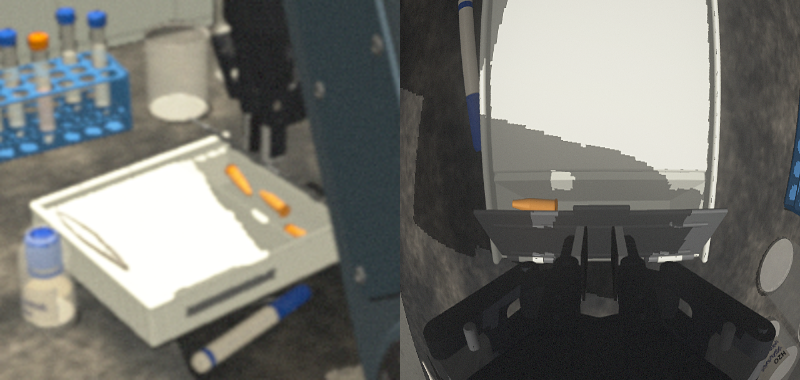

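{"method": "step_arm", "body": {"commands": [[0.004,0.003,0,0],[0.009,0.005,0,0],[0.014,0.006,0,0],[0.019,0.007,0,0],[0.023,0.007,0,0],[0.026,0.007,0,0],[0.028,0.007,0,0],[0.029,0.007,0,0]]}}

```text
t: 13.37
tcp_pos: [0.5772, 0.0198, 0.04]
tool_rot: [-0.05, 0.703, 0.053, 0.707]
force: [-0.2, -0.2, 0.2]
finger_gap: 0.19
```

Run:
```python
from h import *
import cv2
plan([(0,-68,38)])
for n in ['scene','wrist']:
    cv2.imwrite(f"pics/{n}11.png",optics.snapshot(n)[:,:,::-1])
i=cv2.imread("pics/scene11.png")[115:305,195:395]
j=cv2.imread("pics/wrist11.png")
cv2.imwrite("pics/m11.png",cv2.hconcat([cv2.resize(i,(400,380)),cv2.resize(j,(400,380))]))
```

```text
t 13.37 tray mm [ -0.6 -71.   40. ] F [-0.2 -0.2  0.2] gap 0.19
 toolx [ 0.005  0.005 -1.   ] tooly [-0.145  0.989  0.004] toolz [0.989 0.145 0.006]
 turn to align -0.003
(0, -68, 38) [0.002  0.003  0.0006]
```

View pics/m11.png

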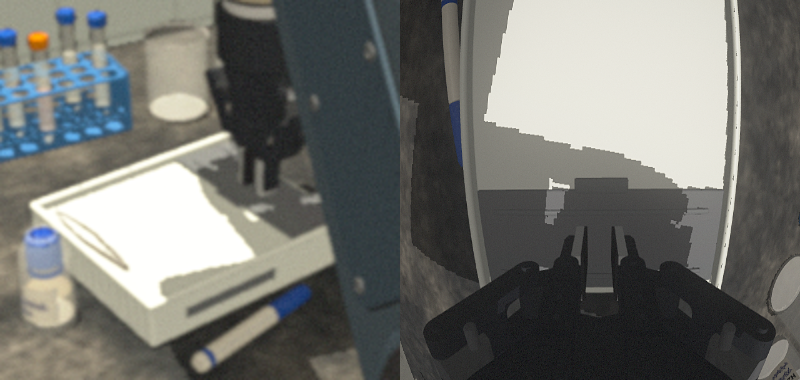

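{"method": "step_arm", "body": {"commands": [[0.001,0.004,0,0],[0.002,0.007,0,0],[0.003,0.01,0,0],[0.004,0.01,0,0],[0.004,0.01,0,0]]}}

```text
t: 13.88
tcp_pos: [0.5767, 0.0289, 0.0382]
tool_rot: [-0.051, 0.703, 0.053, 0.708]
force: [-1.5, -4.2, 10.3]
finger_gap: 0.183
```

Run:
```python
from h import *
plan([(0,-60,36)])
```

```text
t 13.88 tray mm [  0.2 -61.9  38.2] F [-1.5 -4.2 10.3] gap 0.18
 toolx [ 0.007  0.002 -1.   ] tooly [-0.147  0.989  0.001] toolz [0.989 0.147 0.008]
 turn to align -0.001
(0, -60, 36) [ 0.0022  0.0019 -0.0002]
```

{"method": "step_arm", "body": {"commands": [[0.001,0,0,0],[0.001,0,0,0],[-0.005,0,0,0],[-0.03,0,0,0],[-0.06,0,0,0],[-0.1,0,0,0],[-0.12,0,0,0],[-0.12,0,0,0]]}}

```text
t: 14.55
tcp_pos: [0.5793, 0.0287, 0.1634]
tool_rot: [-0.052, 0.699, 0.052, 0.712]
force: [0.7, 0.3, 0.1]
finger_gap: 0.189
```

{"method": "step_arm", "body": {"commands": [[0,-0.04,0,0],[0,-0.08,0,0],[0,-0.12,0,0],[0,-0.16,0,0],[0,-0.2,0,0],[0,-0.24,0,0],[0,-0.24,0,0],[0,-0.24,0,0]]}}

```text
t: 15.22
tcp_pos: [0.6143, -0.2109, 0.1624]
tool_rot: [-0.051, 0.699, 0.051, 0.711]
force: [-0.5, 0.7, -0.2]
finger_gap: 0.188
```

Run:
```python
from h import *
import cv2
plan([])
for n in ['scene','wrist','top']:
    cv2.imwrite(f"pics/{n}12.png",optics.snapshot(n)[:,:,::-1])
i=cv2.imread("pics/scene12.png")[115:305,195:395]
j=cv2.imread("pics/top12.png")[105:285,215:425]
cv2.imwrite("pics/m12.png",cv2.hconcat([cv2.resize(i,(400,380)),cv2.resize(j,(400,380))]))
```

```text
t 15.22 tray mm [   2.  -304.6  162.4] F [-0.5  0.7 -0.2] gap 0.19
 toolx [ 0.017  0.002 -1.   ] tooly [-0.143  0.99  -0.001] toolz [0.99  0.143 0.017]
 turn to align -0.004
```

View pics/m12.png

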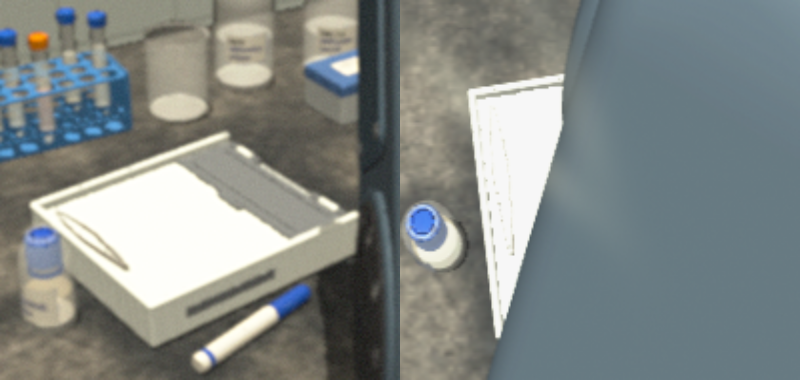

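View pics/wrist12.png

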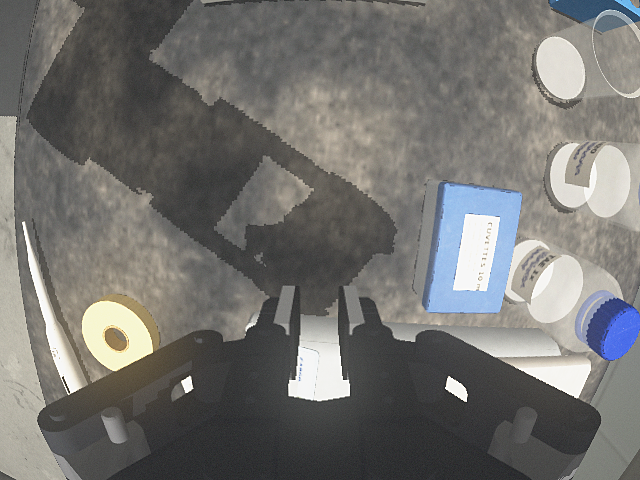

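Run:
```python
from h import *
import cv2
v=np.load('v.npy')
i=cv2.imread("pics/scene12.png")[175:255,265:395]
k=6
b=cv2.resize(i,None,fx=k,fy=k,interpolation=cv2.INTER_CUBIC)
for a,c in ((0,(0,0,255)),(.1,(0,255,0))):
    E=np.array([[x,-.104+.062*np.cos(a),.038+.062*np.sin(a)] for x in (.087,-.087)])
    q=((proj('scene',T(E,v))-[265,175]+.5)*k).astype(int)
    cv2.line(b,q[0].tolist(),q[1].tolist(),c,1)
cv2.imwrite("pics/z.png",b)
```

```text
(no output)
```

View pics/z.png

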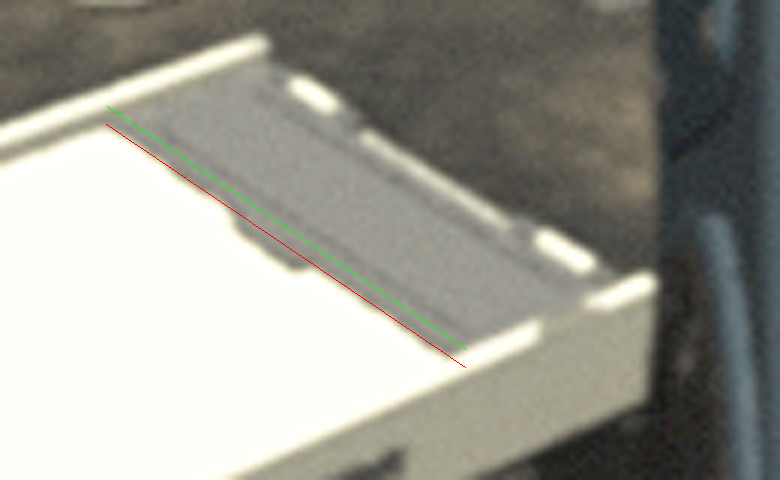

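Run:
```python
from station import manip
print(manip.sign_off())
```

```text
the job is handed in; nothing more can be done
None
```

I swept all three tubes off the deck into the trough, one at a time, with the fingertips just above the deck. Then I swung the cover over from behind and pressed it shut with about 10 N. I handed the job in at about 15 s.

**Tubes:** a wrist picture taken just before closing showed all three lying in the trough. The tip of one may rest on the sloping end of the trough, but the cover closed without catching on it.

**Cover:** in the last scene picture its free edge lies on the line predicted for 0 rad, with no visible gap. The fingertips stopped on it at z = 38 mm, which also fits a shut cover.

**Everything else:** the deck holds only the tweezers. By eye, the tweezers, bottle and marker look unmoved, though I did not measure their positions again. The arm stands clear of everything. No check failed, although the arm hid most of the tray in the final top-camera view.

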